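# Advance the filter turret four clicks

### The job

Change the filter in the microscope's light source: with a fingertip, push the four-armed dial on top of the light-source box round clockwise (seen from above) by exactly four clicks, gently and without gripping it, never going on past the fourth click nor back beyond where it starts. Leave it resting in the fourth click and take the finger away. Do not disturb the flask, dish, vial or objective standing around it.

Things in the scene. Friction and masses are not known exactly. Their poses are not given: they have to be found in the camera images.
- dial (a joint): Dial angle, rad: 0 at the start, growing CLOCKWISE seen from above. Click stops (spring-centred rests) every 0.5236 rad (30 deg); four clicks = 2.094. Up to halfway between stops the spring resists (0.15 N m in all: about 4 N at 42 mm from the axis), then it pulls the dial on into the next stop, where it stays. End stops 2 clicks back and 8 clicks on.
- dial_centre (a point): Point on the dial's vertical axis, level with the top of its hub; fixed to the box, z up, x towards the orange tick. Grey plastic cross: hub 42 mm in diameter, four level arms at right angles, 14 mm wide (round 16 mm ends), reaching 55 mm from the axis and filling the heights 3 to 25 mm below this point. The gaps between arms are open down to the black disc, 34 mm below.
- marked_arm_tip (a point): Upper edge of the outer end of the one arm that bears a white line, 55 mm from the axis; turns with the dial. The other arms stand 90, 180 and 270 degrees from it. Under the dial is a fixed black disc, 136 mm in diameter, with 12 ticks 30 degrees apart: white, but orange where the white line points at the start.
- light_box: Ivory light-source box, fixed, 240 (x) by 320 (y) by 70 mm high; origin at the centre of its underside on the table, z up. The dial's axis stands at x -25 mm, y +60 mm in this frame. A dark steel light outlet 40 mm in diameter sticks out 35 mm from its +y side.
- flask: Loose cell-culture flask lying flat on the table, pink with a green cap, 105 by 75 by 26 mm, the cap and neck reaching 104 mm along +x; origin under the centre of its pink body.
- dish: Loose closed round dish, pink, 62 mm in diameter, 15 mm high, on the table; origin at the centre of its underside.
- vial: Loose small jar with a blue cap, 28 mm in diameter, 55 mm high, standing on the light box; origin at the centre of its underside.
- objective: Loose steel microscope objective, 32 mm in diameter, 46 mm high, standing on the light box; origin at the centre of its underside.
Mind the look-alikes: they are no part of the job. There is more than one size of the objective; the one meant has the size given above. What is shaped like the vial but pink is not meant.

How it is judged:
By the outcome, as a careful person would: the job done as asked, in the order asked, and still so for the second after the job is handed in, with the robot touching nothing.
It also fails if it takes over 48 s, if anything falls off the work surface, if the arm or the gripper's body presses on something with over 40 N, if the wrist force passes 120 N, or if a joint passes its speed limit or range.

### The arm

A 7-joint arm with a two-finger parallel gripper is mounted at the origin on the work surface. World frame = base frame: x ahead of the robot, y to its left, z up, the work surface at z = 0. Lengths are in m, angles in rad, forces in N, time in s.
With the tool pointing down it reaches from about 0.375 to 0.925 m from the base axis. Payload 3.1 kg.
Tool frame: the origin (TCP) lies midway between the tips of the shut fingers; the grasp point (between the pads) lies 19 mm behind it; z points along the fingers, x is the direction in which the jaws open and shut, and the axes are right-handed (so a half turn about z gives the same grasp; the last joint's range is limited). The gripper opens to 85 mm and grips with 20 to 120 N. Pads are 22 mm wide; open, the fingers measure 114 mm over their backs; the gripper's body (76 mm by 85 mm) begins 54 mm behind the grasp point. The pads swing forward as they close: fully open they stand 13 mm farther back than shut.
Start: joints at [-0.098, 0.383, 0.044, 1.598, -0.018, 1.161, -0.05], TCP at [0.65, 0, 0.231] pointing down, gripper open.
Joint ranges: [-2.61, 2.61], [-0.41, 2.15], [-1.48, 1.57], [0, 2.5], [-1.57, 4.71], [0.05, 1.97], [-2.85, 2.85]. Speed limits (rad/s): [2.79, 2.79, 3.14, 3.14, 3.14, 3.14, 3.14].

### API

Orientations are given as a rotation vector (axis times angle).
In Python, from station import env gives the robot as it stands.
- The arm moves only by the tool step_arm, never from a script. Its argument "motion" is text: rows parted by semicolons, each of 6 numbers parted by spaces: the shift along the tool's x, y, z in m, then the turn, a rotation vector about the tool's x, y, z in degrees. In form: x y z wx wy wz; .... A call has 1 to 8 rows; each row is the pose to reach, as a shift and turn from the pose measured when the call began, along the tool's axes at that moment; what a row does not reach only later rows make up. A row lasts 1/10 s, in which the tool goes at most 50 mm and 8.59 degrees, less where a joint would pass 70% of its speed; a pose out of reach is approached as far as the arm can. A call with a gripper value outside its range is refused whole. "hand" is the closure, from 0 (fully open) to 1 (shut), set as the call begins (left out, the last holds). The fingers move at their own pace and stop on an object; "squeeze" is the grip in N (left out, the last holds). Time passes only in rows, so rows that repeat a pose let the fingers close. It gives the time, the measured TCP pose, the force and the opening at its end, in the units of the state.
- env.read_state(): the state, without advancing time (a new reading comes with each control period).
- env.camera(name): name is "scene" or "side" or "wrist"; returns a dict with "pixels" (480x640x3 uint8, blue, green, red), "mtx" (3x3 intrinsics, pixels), "origin" and "attitude" of the camera in the world; the wrist camera has in their place "tool_from_camera" (4x4, takes a point from camera to tool coordinates, whose origin is the TCP and whose axes are the tool frame's). Camera axes: x right, y down, z forward; pixel columns grow to the right and rows downward; lengths in m; the calibration is good to about 2 mm. A picture is of the moment at which its call begins: read the wrist's pose just before it. There is no depth.
- env.job_done(): hands the job in, once; it reports no verdict.
Trained networks look in the newest picture that a camera, given by its name, has taken for a name from the list of things; names that differ only in an ending like _2 or _b are one class to them, and where a whole thing is asked for, a point or a joint stands for the part that bears it (a point fixed in the world has none). Each returns a list of dicts, best first, with "score" (0 to 1); they miss things now and then, are a little off and sometimes report something else, mostly with a low value. They report only what shows in the picture. A call takes as long as a camera call. They do not tell look-alikes from the thing itself.
- env.masks_of(camera, thing): "region" (480x640 bool, what is visible of it) and "rect" ([centre column, centre row, width, height] in pixels, round what is visible of it).
- env.mark_of(camera, thing): "location" ([column, row] in pixels: a listed point, or the origin of a listed thing).
The state is a dict: "time_s": time; "joint_positions": joint angles; "qvel": joint speeds; "effort": joint torques, N m; "tool_pos": TCP position; "orientation": TCP orientation; "contact_force": force on the tool from outside, world axes, zero at the start; "ft_torque": the same for the moment, N m; "opening": finger opening in m.
Only numpy, scipy, OpenCV 4.12 (cv2) and the standard library are available. Lean on these libraries where they do the work, as an engineer would, in place of code of your own. Each camera call takes 0.05 s, during which the arm holds its last target.

## Working session

There is one attempt and no reset: what is moved stays moved. The work goes in short steps, Python scripts to look and compute and a tool call to move; the robot and the scene stay as the last step left them, time stands still between calls to the robot, and variables do not carry over. Pictures are saved under pics/ and viewed, and the job is handed in when it is done.

Besides the shell and the picture viewer there is one more tool, called as name(argument=value, ...) on one line, values as JSON. step_arm: Moves the arm, as the interface text tells. Its arguments: {"type":"object","properties":{"motion":{"type":"string"},"hand":{"type":"number"},"squeeze":{"type":"number"}},"required":["motion"]}

```bash
mkdir -p pics; ls; cat > h.py <<'E'
import numpy as np, cv2
from scipy.spatial.transform import Rotation as R
from station import env
def look(n):
    s=env.read_state(); c=env.camera(n); K=np.array(c["mtx"])
    if n=="wrist":
        T=np.eye(4);T[:3,:3]=R.from_rotvec(s["orientation"]).as_matrix();T[:3,3]=s["tool_pos"]
        T=T@np.array(c["tool_from_camera"])
        o,A=T[:3,3],T[:3,:3]
    else:
        o=np.array(c["origin"]);A=np.array(c["attitude"])
        if A.shape!=(3,3): A=R.from_rotvec(A).as_matrix() if A.size==3 else None
    return c["pixels"],K,o,A
def ray(px,K,o,A):
    d=A@np.linalg.solve(K,np.array([px[0],px[1],1.])); return o,d/np.linalg.norm(d)
def onz(px,z,K,o,A):
    o,d=ray(px,K,o,A); return o+d*(z-o[2])/d[2]
def proj(p,K,o,A):
    q=K@(A.T@(np.asarray(p)-o)); return q[:2]/q[2]
E
python3 - <<'E'
from h import *
s=env.read_state(); print({k:np.round(v,3) for k,v in s.items()})
for n in ["scene","side","wrist"]:
    im,K,o,A=look(n); cv2.imwrite(f"pics/{n}0.png",im); print(n,K.tolist(),np.round(o,3),np.round(A,3).tolist())
    for t in ["dial_centre","marked_arm_tip","light_box","flask","dish","vial","objective"]:
        print(t,[(np.round(m["location"],1).tolist(),round(m["score"],2)) for m in env.mark_of(n,t)][:4])
E
```

```text
pics
{'time_s': np.float64(0.0), 'joint_positions': array([-0.098,  0.384,  0.044,  1.6  , -0.018,  1.161, -0.05 ]), 'qvel': array([ 0.   , -0.   , -0.   , -0.001, -0.   ,  0.001, -0.001]), 'effort': array([-1.0000e-03, -4.3347e+01,  1.0240e+00, -2.4951e+01,  1.1000e-02,
        1.1000e-02, -0.0000e+00]), 'tool_pos': array([0.649, 0.   , 0.23 ]), 'orientation': array([ 3.141,  0.   , -0.004]), 'contact_force': array([-0.383, -0.729,  0.976]), 'ft_torque': array([-0.037,  0.03 , -0.04 ]), 'opening': np.float64(0.085)}
scene [[576.3050492593454, 0.0, 326.2302651730821], [0.0, 576.3050492593454, 233.3142226172081], [0.0, 0.0, 1.0]] [ 1.1   -0.552  1.069] [[0.769, 0.507, -0.389], [0.639, -0.597, 0.485], [0.014, -0.621, -0.783]]
dial_centre [([308.1, 194.7], 0.72)]
marked_arm_tip [([330.3, 209.5], 0.98)]
light_box [([306.6, 246.6], 0.68)]
flask [([382.5, 158.1], 0.73)]
dish [([246.2, 338.7], 0.68)]
vial [([312.4, 270.6], 0.72), ([339.1, 336.2], 0.52)]
objective [([201.7, 295.8], 0.68), ([242.5, 244.2], 0.67)]
side [[477.1806735867475, 0.0, 325.63511057380134], [0.0, 477.1806735867475, 236
[... 230 characters left out ...]
79.5], 0.56)]
flask [([242.4, 201.8], 0.61)]
dish [([398.0, 350.8], 0.68)]
vial [([416.6, 290.2], 0.87), ([360.9, 260.6], 0.71)]
objective [([302.0, 302.0], 0.73), ([321.4, 372.5], 0.62), ([242.9, 201.7], 0.53)]
wrist [[360.8295282165623, 0.0, 316.8457153307077], [0.0, 360.8295282165623, 241.98617483807362], [0.0, 0.0, 1.0]] [0.65  0.081 0.374] [[1.0, 0.001, 0.001], [0.001, -0.949, -0.315], [0.001, 0.315, -0.949]]
dial_centre [([128.4, 96.6], 0.7)]
marked_arm_tip [([209.9, 97.5], 0.89)]
light_box [([221.0, 159.6], 0.87)]
flask [([294.1, 374.1], 0.53)]
dish [([293.3, 369.7], 0.69), ([220.5, 158.2], 0.33)]
vial [([416.2, 272.6], 0.67), ([310.5, 253.2], 0.55)]
objective [([144.4, 301.7], 0.72)]
```

View pics/scene0.png

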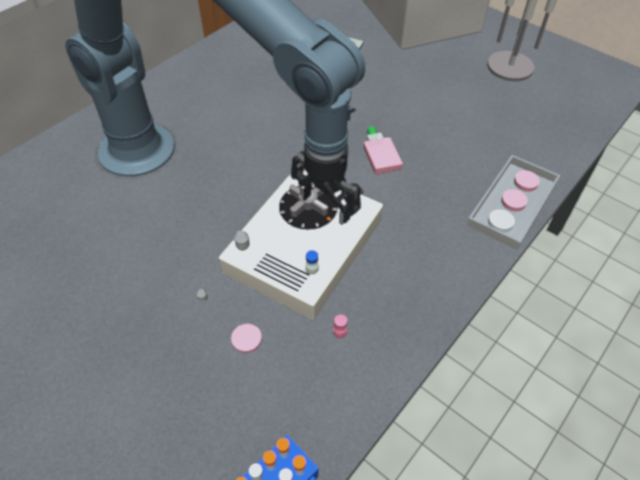

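View pics/side0.png

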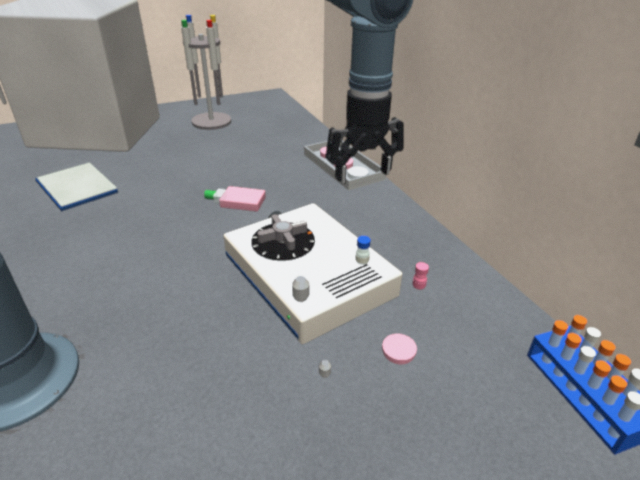

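View pics/wrist0.png

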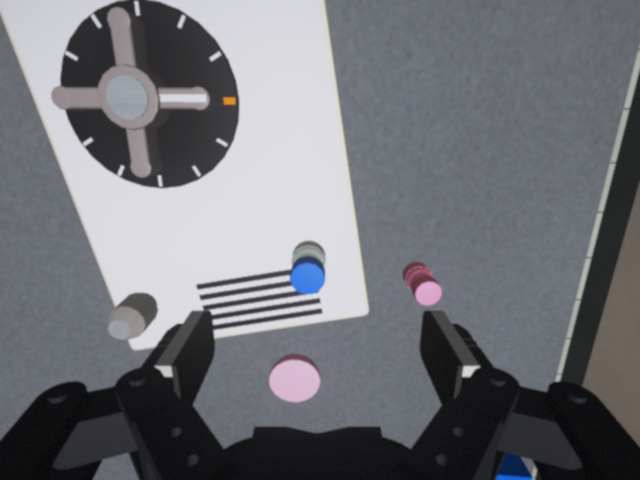

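The dial is the grey cross on the black disc: wrist (128,97), scene (308,195), side (281,227). Its marked arm points at the orange tick, wrist (229,101). The vial is blue-capped at wrist (308,270), with the pink look-alike at (425,288). The objective stands on the box at wrist (130,318), with a smaller look-alike on the table at side (324,368). Next I'll triangulate.

```bash
cat >> h.py <<'E'
def tri(rs):
    M=np.zeros((3,3));b=np.zeros(3)
    for o,d in rs:
        P=np.eye(3)-np.outer(d,d);M+=P;b+=P@o
    p=np.linalg.solve(M,b); return p,[np.linalg.norm((np.eye(3)-np.outer(d,d))@(p-o))*1e3 for o,d in rs]
E
python3 - <<'E'
from h import *
V={n:look(n) for n in ["scene","side","wrist"]}
for t in ["dial_centre","marked_arm_tip","light_box","vial","objective"]:
    L={n:[m["location"] for m in env.mark_of(n,t)] for n in V}
    ch={n:L[n][0] for n in L if L[n]}
    if t=="vial": ch["side"]=[x for x in L["side"] if x[0]<390][0]; ch["scene"]=[312,270.6]; ch["wrist"]=min(L["wrist"],key=lambda x:x[0])
    if t=="objective": ch={"side":[302,300],"scene":[242.5,244.2],"wrist":L["wrist"][0]}
    p,e=tri([ray(ch[n],*V[n][1:]) for n in ch]); print(t,np.round(p,4),np.round(e,1))
im,K,o,A=V["wrist"]
for px in [(229,101),(128,97)]: print(onz(px,0.074,K,o,A))
cv2.imwrite("pics/crop.png",cv2.resize(im[:220,20:300],None,fx=2.8,fy=2.7,interpolation=cv2.INTER_CUBIC))
E
```

```text
dial_centre [0.521  0.0997 0.1057] [3.8 1.9 2.5]
marked_arm_tip [0.5769 0.0987 0.1047] [1.3 1.2 0.2]
light_box [ 0.5521  0.0477 -0.0074] [5.2 6.2 1.2]
vial [ 0.6453 -0.0321  0.0698] [1.3 1.9 1.8]
objective [ 0.4878 -0.0791  0.0677] [5.  5.  0.6]
[0.58231713 0.09658044 0.074     ]
[0.50450976 0.09935164 0.074     ]
```

View pics/crop.png

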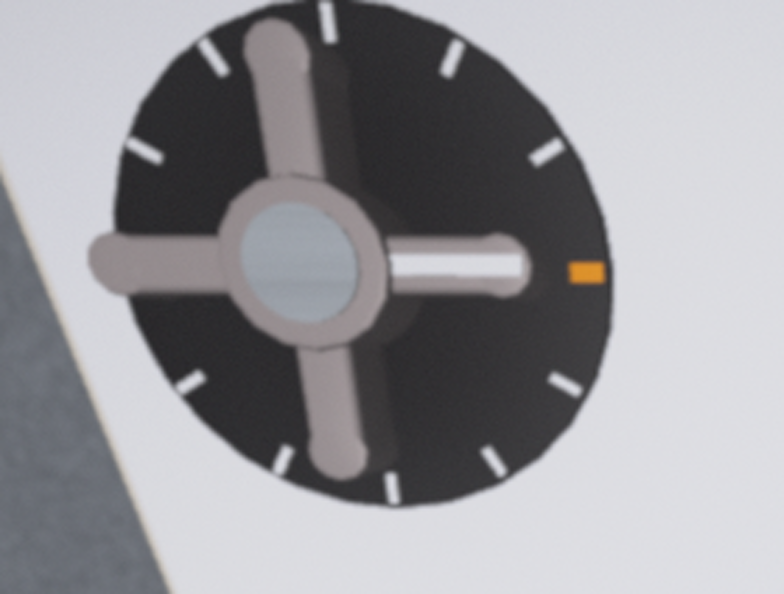

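```bash
python3 - <<'E'
from h import *
from scipy.optimize import least_squares
im,K,o,A=look("wrist")
cr=im[:220,20:300]
hsv=cv2.cvtColor(im,cv2.COLOR_BGR2HSV)
gray=im.max(2)
dark=(gray<75).astype(np.uint8); dark[230:]=0
cs=max(cv2.findContours(dark,cv2.RETR_EXTERNAL,cv2.CHAIN_APPROX_NONE)[0],key=cv2.contourArea)
h=cv2.convexHull(cs)[:,0]
W=np.array([onz(p,0.072,K,o,A)[:2] for p in cs[:,0]])
f=lambda q:(np.hypot(W[:,0]-q[0],W[:,1]-q[1])-0.068)
r=least_squares(f,[0.521,0.0975],loss="cauchy",f_scale=0.001); c=r.x; print("c",c,np.median(abs(r.fun)))
# ticks: bright blobs inside radius 50..67mm
m=np.zeros(gray.shape,np.uint8)
U,Vv=np.meshgrid(np.arange(640),np.arange(240)); P=np.array([onz((u,v),0.072,K,o,A)[:2] for u,v in zip(U.ravel(),Vv.ravel())])
rad=np.hypot(*(P-c).T).reshape(240,640)
m[:240][(gray[:240]>130)&(rad<0.0665)&(rad>.05)]=1
n,l,st,ct=cv2.connectedComponentsWithStats(m)
for i in range(1,n):
    if st[i,4]>20:
        w=onz(ct[i],0.072,K,o,A)[:2]-c; print(np.round(ct[i]),st[i,4],np.hypot(*w).round(4),np.degrees(np.arctan2(w[1],w[0])).round(1))
for n in ["scene","side"]:
    im2,K2,o2,A2=look(n)
    for t in [0,90,180,270]:
        pass
    x=im2.copy()
    for a in np.arange(0,360,3):
        p=[c[0]+.068*np.cos(np.radians(a)),c[1]+.068*np.sin(np.radians(a)),.072]; q=proj(p,K2,o2,A2); x[int(q[1]+.5),int(q[0]+.5)]=(0,255,0)
    q=proj([*c,.106],K2,o2,A2).round().astype(int); x[q[1],q[0]]=(0,0,255); print(n,q)
    cv2.imwrite(f"pics/{n}c.png",cv2.resize(x[q[1]-55:q[1]+55,q[0]-60:q[0]+60],None,fx=5,fy=5,interpolation=cv2.INTER_NEAREST))
s=env.read_state();print(s["time_s"])
E
python3 -c "
import cv2,numpy as np
a=cv2.imread('pics/scenec.png');b=cv2.imread('pics/sidec.png');cv2.imwrite('pics/cc.png',cv2.resize(np.hstack([a,b]),(800,370)))"
```

```text
c [0.52050716 0.09669002] 0.006611925110460746
[137.   9.] 59 0.0622 90.8
[118.  20.] 438 0.057 105.8
[181.  21.] 63 0.0623 60.9
[97. 22.] 59 0.0626 120.4
[72. 56.] 50 0.0628 149.8
[215.  56.] 62 0.0619 30.8
[75. 97.] 388 0.0582 177.7
[229. 100.] 100 0.0614 0.3
[ 88. 141.] 44 0.0625 -151.0
[222. 142.] 57 0.0614 -30.2
[140. 169.] 220 0.0546 -107.0
[121. 170.] 46 0.0621 -121.2
[196. 170.] 51 0.0616 -60.7
[160. 180.] 47 0.0618 -91.0
scene [307 196]
side [282 227]
2.25
```

View pics/cc.png

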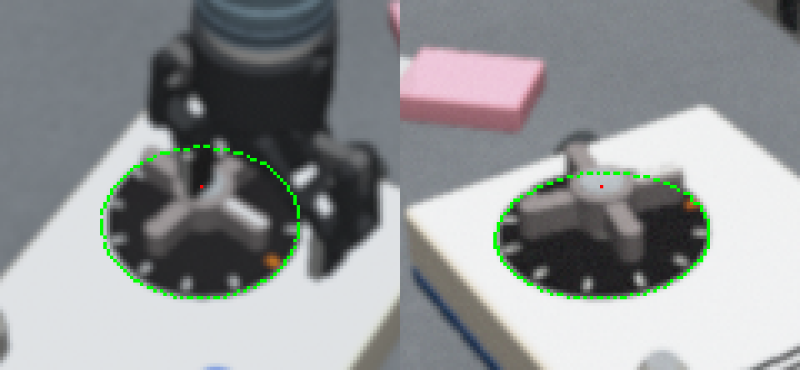

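Fit: axis at (0.5205, 0.0967), hub top z≈0.106, marked arm along world +x, and the tool x axis is already radial to it. The plan is to shut the fingers and go down on the +y side of the marked arm. Then I push along tool +y, turning with the dial.

step_arm(motion="-0.012 -0.018 0 0 0 0; -0.024 -0.036 0 0 0 0; -0.036 -0.054 0 0 0 0; -0.048 -0.073 0 0 0 0; -0.060 -0.092 0 0 0 0; -0.072 -0.110 0 0 0 0; -0.085 -0.130 0 0 0 0; -0.085 -0.130 0 0 0 0", hand=1, squeeze=20)

```text
time_s: 3.05
tool_pos: [0.5629, 0.1348, 0.2314]
orientation: [-3.139, -0.011, 0.002]
contact_force: [-0.6, 0.3, 0.7]
opening: 0.0001
```

step_arm(motion="0.001 0.003 0.015 0 0 0; 0.001 0.003 0.035 0 0 0; 0.001 0.003 0.055 0 0 0; 0.001 0.003 0.075 0 0 0; 0.001 0.003 0.095 0 0 0; 0.001 0.003 0.105 0 0 0; 0.001 0.003 0.105 0 0 0")

```text
time_s: 3.75
tool_pos: [0.5624, 0.1302, 0.1237]
orientation: [-3.141, -0.008, 0.009]
contact_force: [-0.3, -0.0, 0.5]
opening: -0.0003
```

```bash
python3 - <<'E'
from h import *
s=env.read_state();print(s["time_s"],s["tool_pos"],s["orientation"],s["contact_force"])
w=look("wrist")[0]; sd=look("side")[0]
cv2.imwrite("pics/b1.png",np.hstack([cv2.resize(w,(400,300)),cv2.resize(sd[120:330,170:450],(400,300))]))
E
```

```text
3.75 [0.56238012 0.13022792 0.12372537] [-3.14096626 -0.00827386  0.00909639] [-0.27295561 -0.03674285  0.52389477]
```

View pics/b1.png

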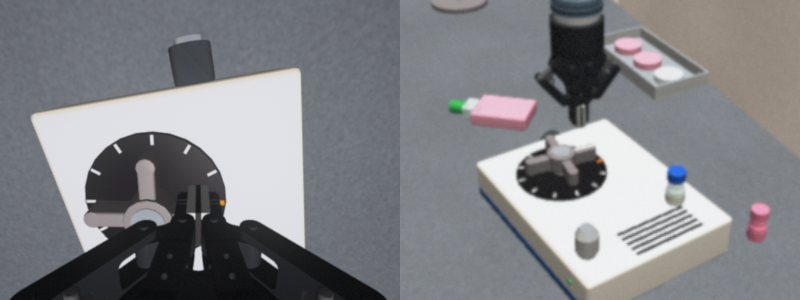

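The wrist view shows the shut fingers over the gap next to the marked arm (orange tick right beside them), and the side view shows them clear of the arms. Going down into the gap.

step_arm(motion="0.001 0 0.008 0 0 0; 0.001 0 0.016 0 0 0; 0.001 0 0.024 0 0 0; 0.001 0 0.032 0 0 0; 0.001 0 0.036 0 0 0; 0.001 0 0.036 0 0 0")

```text
time_s: 4.45
tool_pos: [0.5644, 0.1313, 0.0893]
orientation: [-3.14, -0.01, 0.005]
contact_force: [-0.3, -0.1, 0.5]
opening: -0.0
```

```bash
cat > plan.py <<'E'
from h import *
import sys
C=np.array([.5205,.0967]); Z=.088
def pose(phi,r=.044,t=-.019):
    a=-np.radians(phi); u=np.array([np.cos(a),np.sin(a)]); tt=np.array([np.sin(a),-np.cos(a)])
    p=C+r*u+t*tt
    return np.array([*p,Z]), R.from_euler("z",a)*R.from_rotvec([np.pi,0,0])
def rows(phis,r=.044,t=-.019):
    s=env.read_state(); R0=R.from_rotvec(s["orientation"]); p0=np.array(s["tool_pos"])
    print("t",s["time_s"],"p",np.round(p0,4),"F",np.round(s["contact_force"],1))
    d=p0[:2]-C; yaw=-np.degrees(np.arctan2(*R0.as_matrix()[[1,0],0]));
    print("yaw cw",yaw.round(2),"finger r,t,phi(t=-19):",np.hypot(*d).round(4), (-np.degrees(np.arctan2(d[1],d[0]))+np.degrees(np.arcsin(.019/np.hypot(*d)))).round(2))
    out=[]
    for i,ph in enumerate(phis):
        p,Q=pose(ph,r,t if np.isscalar(t) else t[i]); x=R0.inv().apply(p-p0); w=np.degrees((R0.inv()*Q).as_rotvec())
        out.append(" ".join(f"{v:.4f}" for v in x)+" "+" ".join(f"{v:.1f}" for v in w))
    print(";\n".join(out))
E
python3 -c "
from plan import *
rows([0,1,3,5,7,9,11,13])"
```

```text
t 4.45 p [0.5644 0.1313 0.0893] F [-0.3 -0.1  0.5]
yaw cw -0.35 finger r,t,phi(t=-19): 0.0559 -18.42
0.0000 0.0156 0.0012 -0.1 0.2 0.3;
0.0003 0.0164 0.0012 -0.1 0.2 1.3;
0.0009 0.0180 0.0012 -0.1 0.2 3.3;
0.0015 0.0196 0.0012 -0.1 0.2 5.3;
0.0020 0.0212 0.0012 -0.1 0.2 7.3;
0.0024 0.0228 0.0012 -0.1 0.2 9.3;
0.0028 0.0244 0.0012 -0.1 0.2 11.3;
0.0031 0.0261 0.0012 -0.1 0.2 13.3
```

step_arm(motion="0 0.003 0.001 0 0 0; 0 0.006 0.001 0 0 0; 0 0.009 0.001 0 0 0; 0 0.011 0.001 0 0 0; 0 0.013 0.001 0 0 0; 0 0.015 0.001 0 0 0; 0 0.017 0.001 0 0 1; 0.001 0.018 0.001 0 0 2")

```text
time_s: 5.25
tool_pos: [0.5653, 0.114, 0.0884]
orientation: [-3.139, 0.047, 0.005]
contact_force: [-0.3, 1.6, 1.2]
opening: -0.0004
```

```bash
python3 -c "
from plan import *
rows([5,8,11,14,17,20,22,24])
s=look('side')[0];cv2.imwrite('pics/s2.png',cv2.resize(s[180:280,220:360],None,fx=5,fy=5,interpolation=2))"
```

```text
t 5.25 p [0.5653 0.114  0.0884] F [-0.3  1.6  1.2]
yaw cw 1.71 finger r,t,phi(t=-19): 0.0481 2.14
0.0007 0.0022 0.0003 -0.1 0.2 3.3;
0.0015 0.0046 0.0003 -0.1 0.2 6.3;
0.0022 0.0070 0.0003 -0.1 0.2 9.3;
0.0027 0.0095 0.0003 -0.1 0.2 12.3;
0.0032 0.0119 0.0003 -0.1 0.2 15.3;
0.0034 0.0144 0.0003 -0.1 0.2 18.3;
0.0036 0.0161 0.0003 -0.1 0.2 20.3;
0.0036 0.0178 0.0003 -0.1 0.2 22.3
```

View pics/s2.png

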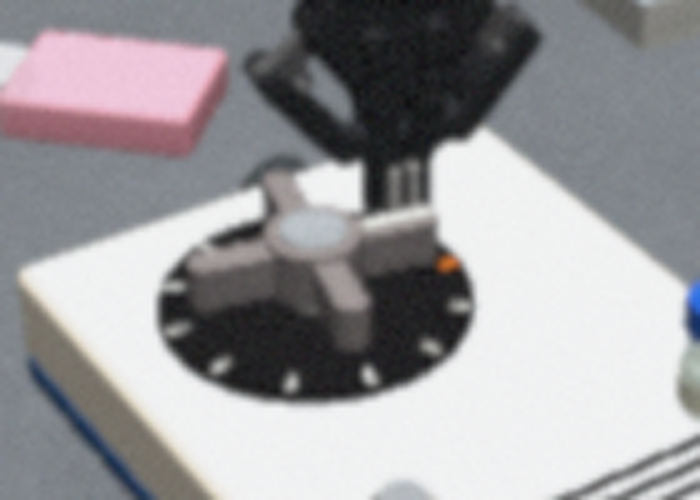

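Touching: 1.6 N of reaction and the finger lies on the marked arm's near side, so the model fits. Pushing on.

step_arm(motion="0.0007 0.0022 0 0 0 3.3; 0.0015 0.0046 0 0 0 6.3; 0.0022 0.007 0 0 0 9.3; 0.0027 0.0095 0 0 0 12.3; 0.0032 0.012 0 0 0 15.3; 0.0034 0.0144 0 0 0 18.3; 0.0036 0.016 0 0 0 20.3; 0.0036 0.018 0 0 0 22.3")

```text
time_s: 6.1
tool_pos: [0.5684, 0.0955, 0.0882]
orientation: [-3.071, 0.657, 0.006]
contact_force: [0.4, 1.2, 0.2]
opening: 0.0001
```

```bash
python3 -c "
from plan import *
rows([27,30,33,36,39,42,45,48])
s=look('side')[0];cv2.imwrite('pics/s3.png',cv2.resize(s[180:280,220:360],None,fx=5,fy=5,interpolation=2))"
```

```text
t 6.1 p [0.5684 0.0955 0.0882] F [0.4 1.2 0.2]
yaw cw 24.16 finger r,t,phi(t=-19): 0.0479 24.81
0.0007 0.0017 0.0002 -0.0 0.2 2.8;
0.0015 0.0041 0.0002 -0.0 0.2 5.8;
0.0022 0.0065 0.0002 -0.0 0.2 8.8;
0.0028 0.0089 0.0002 -0.0 0.2 11.8;
0.0032 0.0114 0.0002 0.0 0.2 14.8;
0.0035 0.0139 0.0002 0.0 0.2 17.8;
0.0037 0.0164 0.0002 0.0 0.2 20.8;
0.0037 0.0189 0.0002 0.0 0.2 23.8
```

View pics/s3.png

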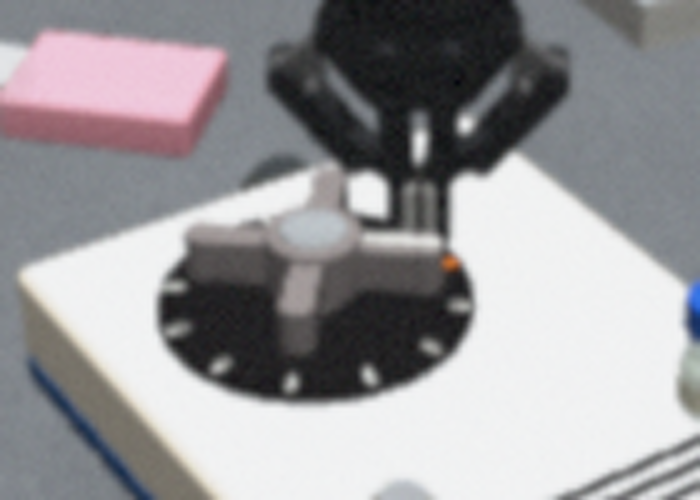

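First click taken; the dial has gone ahead of the finger. On to the second.

step_arm(motion="0.0007 0.0017 0 0 0 2.8; 0.0015 0.004 0 0 0 5.8; 0.0022 0.0065 0 0 0 8.8; 0.0028 0.009 0 0 0 11.8; 0.0032 0.0114 0 0 0 14.8; 0.0035 0.014 0 0 0 17.8; 0.0037 0.0164 0 0 0 20.8; 0.0037 0.019 0 0 0 23.8")

```text
time_s: 6.95
tool_pos: [0.5641, 0.0768, 0.0882]
orientation: [-2.868, 1.28, 0.006]
contact_force: [0.1, 0.8, 0.2]
opening: -0.0002
```

```bash
python3 -c "
from plan import *
rows([52,55,58,61,64,67,70,73])
s=look('side')[0];cv2.imwrite('pics/s4.png',cv2.resize(s[180:280,220:360],None,fx=5,fy=5,interpolation=2))"
```

```text
t 6.95 p [0.5641 0.0768 0.0882] F [0.1 0.8 0.2]
yaw cw 48.11 finger r,t,phi(t=-19): 0.048 47.81
0.0013 0.0033 0.0002 0.0 0.2 3.9;
0.0020 0.0056 0.0002 0.1 0.2 6.9;
0.0027 0.0081 0.0002 0.1 0.2 9.9;
0.0032 0.0105 0.0002 0.1 0.2 12.9;
0.0036 0.0130 0.0002 0.1 0.2 15.9;
0.0039 0.0155 0.0002 0.1 0.2 18.9;
0.0040 0.0180 0.0002 0.1 0.2 21.9;
0.0040 0.0205 0.0002 0.1 0.2 24.9
```

View pics/s4.png

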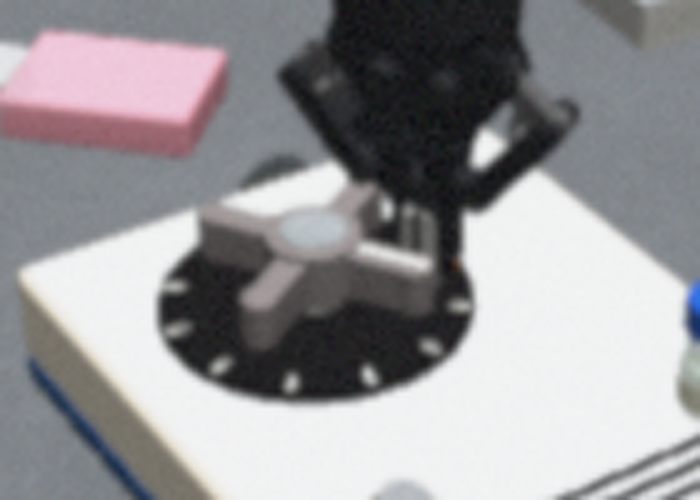

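```bash
cat >> plan.py <<'E'
def ang():
    from scipy.optimize import minimize_scalar
    for n in ["side","scene"]:
        im,K,o,A=look(n)
        m=env.mark_of(n,"marked_arm_tip")
        if not m: print(n,"none"); continue
        q=np.array(m[0]["location"])
        f=lambda ph:np.linalg.norm(proj([C[0]+.055*np.cos(-np.radians(ph)),C[1]+.055*np.sin(-np.radians(ph)),.103],K,o,A)-q)
        g=np.arange(-60,240,.5); v=[f(x) for x in g]; i=int(np.argmin(v)); print(n,"dial",g[i],"px err",round(v[i],1),"score",round(m[0]["score"],2))
E
python3 -c "
from plan import *
ang()"
```

```text
side dial 58.0 px err 1.9 score 0.69
scene dial 54.0 px err 0.8 score 0.85
```

Dial at about 60° (two clicks). On towards the third.

step_arm(motion="0.0013 0.0033 0 0 0 3.9; 0.002 0.0056 0 0 0 6.9; 0.0027 0.008 0 0 0 9.9; 0.0032 0.0105 0 0 0 12.9; 0.0036 0.013 0 0 0 15.9; 0.0039 0.0155 0 0 0 18.9; 0.004 0.018 0 0 0 21.9; 0.004 0.0205 0 0 0 24.9")

```text
time_s: 8.0
tool_pos: [0.5531, 0.0607, 0.0886]
orientation: [-2.524, 1.865, 0.003]
contact_force: [2.5, 1.3, -2.4]
opening: -0.0003
```

```bash
python3 -c "
from plan import *
rows([75,77,79,81,83,85,87,87])
ang()"
```

```text
t 8.0 p [0.5531 0.0607 0.0886] F [ 2.5  1.3 -2.4]
yaw cw 72.93 finger r,t,phi(t=-19): 0.0486 70.81
0.0007 0.0032 0.0006 -0.1 0.2 2.1;
0.0012 0.0048 0.0006 -0.1 0.2 4.1;
0.0018 0.0064 0.0006 -0.1 0.2 6.1;
0.0022 0.0080 0.0006 -0.1 0.2 8.1;
0.0026 0.0096 0.0006 -0.1 0.2 10.1;
0.0030 0.0113 0.0006 -0.1 0.2 12.1;
0.0033 0.0129 0.0006 -0.1 0.2 14.1;
0.0033 0.0129 0.0006 -0.1 0.2 14.1
side dial 75.0 px err 2.6 score 0.88
scene dial 73.0 px err 2.1 score 0.81
```

step_arm(motion="0.0007 0.0032 0 0 0 2.1; 0.0012 0.0048 0 0 0 4.1; 0.0018 0.0064 0 0 0 6.1; 0.0022 0.008 0 0 0 8.1; 0.0026 0.0096 0 0 0 10.1; 0.003 0.0113 0 0 0 12.1; 0.003 0.0113 0 0 0 12.1")

```text
time_s: 8.9
tool_pos: [0.5412, 0.0532, 0.0883]
orientation: [2.318, -2.118, -0.007]
contact_force: [-0.6, -0.3, 0.4]
opening: -0.0001
```

```bash
python3 -c "
from plan import *
rows([88,91,94,97,99,101,103,105])
ang()
s=look('side')[0];cv2.imwrite('pics/s5.png',cv2.resize(s[180:280,220:360],None,fx=5,fy=5,interpolation=2))"
```

```text
t 8.9 p [0.5412 0.0532 0.0883] F [-0.6 -0.3  0.4]
yaw cw 84.85 finger r,t,phi(t=-19): 0.0482 87.75
-0.0002 0.0002 0.0003 0.2 0.1 3.1;
0.0006 0.0026 0.0003 0.2 0.1 6.1;
0.0013 0.0050 0.0003 0.2 0.1 9.1;
0.0019 0.0074 0.0003 0.2 0.1 12.1;
0.0022 0.0091 0.0003 0.2 0.1 14.1;
0.0024 0.0107 0.0003 0.3 0.1 16.1;
0.0026 0.0124 0.0003 0.3 0.1 18.1;
0.0027 0.0141 0.0003 0.3 0.1 20.1
side dial 94.0 px err 0.2 score 0.87
scene none
```

View pics/s5.png

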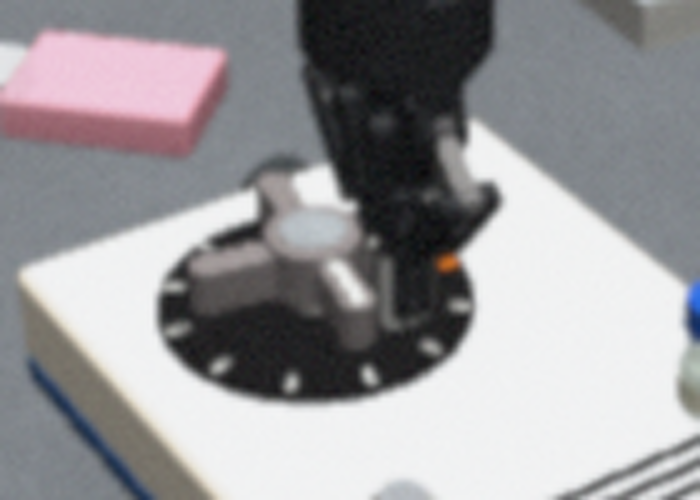

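The cross looks as it did at the start, turned by 90°: three clicks. Now the last one, in smaller steps.

step_arm(motion="0 0.0005 0 0 0 3; 0.0006 0.0026 0 0 0 6; 0.0013 0.005 0 0 0 9; 0.0019 0.0074 0 0 0 12; 0.0022 0.009 0 0 0 14; 0.0024 0.0107 0 0 0 16; 0.0024 0.0107 0 0 0 16")

```text
time_s: 9.85
tool_pos: [0.533, 0.0506, 0.0889]
orientation: [-2.001, 2.419, 0.002]
contact_force: [3.3, 0.1, -2.5]
opening: -0.0001
```

```bash
python3 -c "
from plan import *
rows([102,103,104,105,106,107,108,109])
ang()"
```

```text
t 9.85 p [0.533  0.0506 0.0889] F [ 3.3  0.1 -2.5]
yaw cw 100.81 finger r,t,phi(t=-19): 0.0478 98.24
0.0014 0.0029 0.0009 0.0 0.1 1.2;
0.0017 0.0036 0.0009 0.0 0.1 2.2;
0.0020 0.0044 0.0009 0.0 0.1 3.2;
0.0023 0.0052 0.0009 0.0 0.1 4.2;
0.0026 0.0060 0.0009 0.0 0.1 5.2;
0.0028 0.0068 0.0009 0.0 0.1 6.2;
0.0031 0.0076 0.0009 0.0 0.1 7.2;
0.0033 0.0084 0.0009 0.0 0.1 8.2
side none
scene dial 76.5 px err 135.5 score 0.64
```

step_arm(motion="0.0014 0.0029 0 0 0 1.2; 0.0017 0.0036 0 0 0 2.2; 0.002 0.0044 0 0 0 3.2; 0.0023 0.0052 0 0 0 4.2; 0.0026 0.006 0 0 0 5.2; 0.0028 0.0068 0 0 0 6.2; 0.0028 0.0068 0 0 0 6.2")

```text
time_s: 10.75
tool_pos: [0.5247, 0.049, 0.0886]
orientation: [1.868, -2.526, -0.005]
contact_force: [-0.1, 1.3, 0.5]
opening: -0.0
```

```bash
python3 -c "
from plan import *
rows([108,109,110,111])
ang()
s=look('side')[0];cv2.imwrite('pics/s6.png',cv2.resize(s[180:280,220:360],None,fx=5,fy=5,interpolation=2))"
```

```text
t 10.75 p [0.5247 0.049  0.0886] F [-0.1  1.3  0.5]
yaw cw 107.04 finger r,t,phi(t=-19): 0.0479 108.34
-0.0001 -0.0003 0.0006 0.2 0.1 1.0;
0.0003 0.0005 0.0006 0.2 0.1 2.0;
0.0006 0.0013 0.0006 0.2 0.1 3.0;
0.0008 0.0021 0.0006 0.2 0.1 4.0
side dial 120.5 px err 5.1 score 0.95
scene none
```

View pics/s6.png

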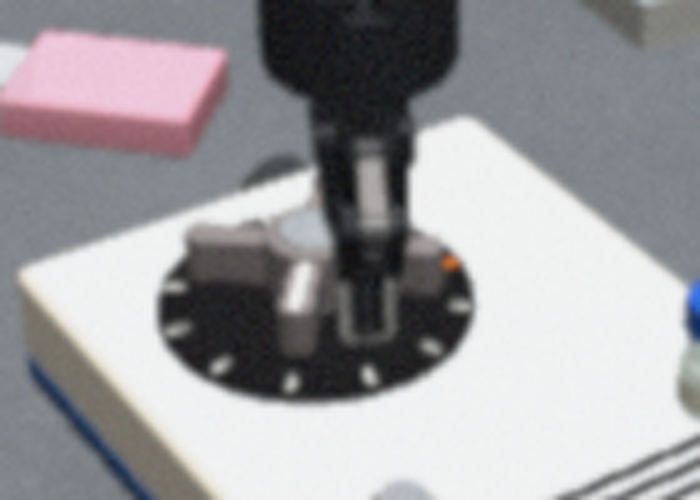

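It snapped into the fourth click: the white arm is at the 120° tick, the force has dropped and the finger is about 12° behind. Backing off a little, then going straight up.

step_arm(motion="0 -0.002 0 0 0 0; 0 -0.004 0 0 0 0; 0 -0.004 -0.01 0 0 0; 0 -0.004 -0.025 0 0 0; 0 -0.004 -0.045 0 0 0; 0 -0.004 -0.07 0 0 0; 0 -0.004 -0.1 0 0 0; 0 -0.004 -0.13 0 0 0")

```text
time_s: 11.8
tool_pos: [0.529, 0.0473, 0.2205]
orientation: [-1.868, 2.526, 0.004]
contact_force: [-0.5, 0.1, -0.5]
opening: 0.0
```

step_arm(motion="0 -0.02 -0.01 0 0 0; 0 -0.04 -0.02 0 0 0; 0 -0.06 -0.03 0 0 0; 0 -0.08 -0.03 0 0 0; 0 -0.1 -0.03 0 0 0; 0 -0.12 -0.03 0 0 0; 0 -0.12 -0.03 0 0 0; 0 -0.12 -0.03 0 0 0")

```text
time_s: 12.6
tool_pos: [0.6435, 0.0119, 0.2505]
orientation: [1.867, -2.526, -0.005]
contact_force: [-0.4, -0.2, -0.6]
opening: -0.0
```

```bash
python3 -c "
from plan import *
ang()
s=env.read_state();print(s['time_s'],s['tool_pos'],s['contact_force'])
s=look('side')[0];c=look('scene')[0]
cv2.imwrite('pics/s7.png',np.hstack([cv2.resize(s[150:390,190:450],(400,369)),cv2.resize(c[110:360,180:440],(400,369))]))
cv2.imwrite('pics/s8.png',cv2.resize(s[180:280,220:360],None,fx=5,fy=5,interpolation=2))"
```

```text
side dial 117.5 px err 2.6 score 0.84
scene dial 114.0 px err 2.6 score 0.61
12.8 [0.64302985 0.01262986 0.25049526] [-0.51739717 -0.20580061 -0.19604437]
```

View pics/s7.png

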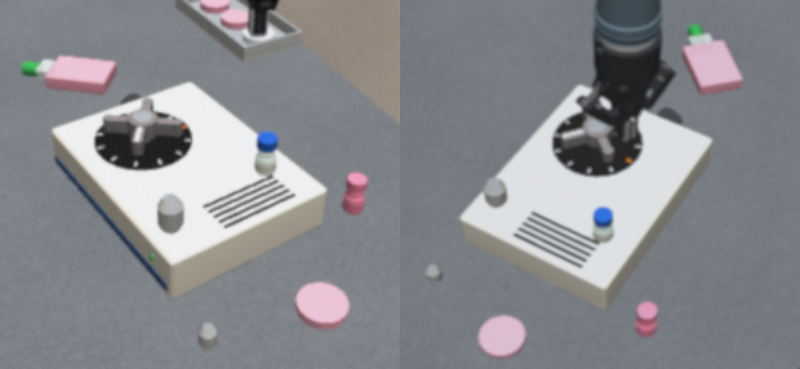

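View pics/s8.png

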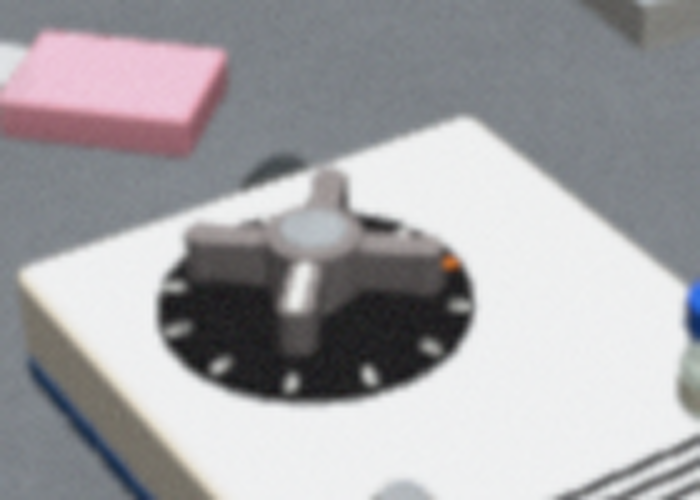

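The white line points at the fourth white tick past the orange one, at crop pixel (291,382). The vial, objective, flask and dish stand where they did, and the finger is clear. Handing in.

```bash
python3 -c "
from station import env
print(env.job_done())"
```

```text
the job is handed in; nothing more can be done
None
```

The dial is four clicks clockwise and resting in the fourth click. I pushed the marked arm round with the shut fingertips, never gripping it, then backed off and lifted clear. I handed the job in at about 13 s of the 48 s.

- **Dial position:** in the last side picture the white line points at the fourth tick past the orange one (120°). The networks' readings were 117.5° (side) and 114° (scene). They have been up to 6° off at the earlier clicks too, and no other click stop is near those values.
- **One failed reading:** midway through the fourth click the side camera found no arm tip, and the scene camera's reading was clearly wrong (135 px error). I ignored both and went by the tool's position and the force, then confirmed the click in the next side picture.
- **Forces:** the readings at the end of each push stayed at about 4 N or less; after the retreat they were about 0.5 N.
- **Surroundings:** by eye, the flask, dish, vial and objective look unmoved in the last side and scene pictures. I did not measure their positions again.

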